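Third hand: press a shelf bracket against a sprung backboard

ROBOT

A 7-joint arm with a two-finger parallel gripper is mounted at the origin on a cart in front of the work surface, level with it; the furniture and walls round the work are solid. World frame = base frame: x ahead of the robot, y to its left, z up, the work surface at z = 0. Lengths are in m, angles in rad, forces in N, time in s.
With the tool pointing down it reaches from about 0.35 to 0.9 m from the base axis. Payload 8.1 kg.
Tool frame: the origin (TCP) lies midway between the tips of the shut fingers; the grasp point (between the pads) lies arm.grasp_offset behind it (arm.grasp_offset is the distance from the TCP to the grasp point, in m); z points along the fingers, y is the line along which they close (so a half turn about z gives the same grasp; the last joint's range is limited). The gripper opens to 92 mm and grips with 3 to 60 N. Pads are 19 mm wide; open, the fingers measure 130 mm over their backs; the gripper's body (75 mm by 190 mm) begins 47 mm behind the grasp point.
Start: joints at [-1.228, 0.434, 0.025, 1.573, -0.012, 1.134, -0.075], TCP at [0.27, 0.564, 0.227] pointing down, gripper open.
Joint ranges: [-2.62, 2.62], [-0.44, 2.09], [-1.27, 1.32], [0.08, 2.57], [-1.32, 4.46], [0.12, 2], [-2.74, 2.74]. Speed limits (rad/s): [2.22, 2.22, 3.01, 3.01, 3.14, 3.14, 3.14].

INTERFACE

Orientations are given as a rotation vector (axis times angle).
In Python, from cell import observe, imaging, arm gives the robot as it stands.
- The arm moves only by the tool apply_moves, never from a script. Its argument "commands" is a list of rows, each a list of 5 numbers: the opening in per cent of the stroke, from 0 (shut) to 100 (fully open), then the shift along the world's x, y, z in units of 0.06 m (1.0 is 0.06 m), then the turn about the world's z in units of 0.5 rad (1.0 is 0.5 rad). A call has 1 to 12 rows; each row shifts and turns the commanded pose from where the row before left it; what a row does not reach is not made up. A row lasts 1/8 s, in which the tool goes at most 62.5 mm and 10.7 degrees, less where a joint would pass 70% of its speed; a pose out of reach is approached as far as the arm can. A call with a number of a shift or a turn outside -1 to 1 is refused whole. A call with a gripper value outside its range is refused whole. The fingers move at their own pace and stop on an object; "newtons" is the grip in N (left out, the last holds). Time passes only in rows, so rows that do not move let the fingers close. It gives the time, the measured TCP pose, the force, the opening and the grip force at its end, in the units of the state.
- observe(): the state, without advancing time (a new reading comes with each control period).
- imaging.get_image(name): name is "scene" or "top" or "wrist"; returns (picture, depth): 384x512x3 uint8, red, green, blue; 384x512 float32, m along the optical axis (not along the pixel's ray), 0 where there is no reading.
- imaging.camera_params(name): a dict with "camera_matrix" (3x3 intrinsics, pixels), "origin" and "rotation" of the camera in the world; the wrist camera has in their place "tool_from_camera" (4x4, takes a point from camera to tool coordinates, whose origin is the TCP and whose axes are the flange's). Camera axes: x right, y up, looking along -z (the intrinsics and any distortion apply to the point x, -y, -z); pixel columns grow to the right and rows downward; lengths in m; the calibration is good to about 2 mm. The wrist camera is an equidistant fisheye: a pixel r from the principal point sees the ray r / f radians off the axis. A picture is of the moment at which its call begins: read the wrist's pose just before it. camera_params takes no time and is no camera call.
- arm.sign_off(): hands the job in; it is judged then, once.
The state is a dict: "clock": time; "joints": joint angles; "dq": joint speeds; "joint_efforts": joint torques, N m; "position": TCP position; "ee_rot": TCP orientation; "force": force on the tool from outside, world axes, zero at the start; "ft_torque": the same for the moment, N m; "width": opening from 0.0 (shut) to 1.0 (fully open); "gripper_force": force on a finger pad.
Only numpy, scipy, OpenCV 4.12 (cv2) and the standard library are available. Lean on these libraries where they do the work, as an engineer would, in place of code of your own. Each camera call takes 0.05 s, during which the arm holds its last target. There are 200 camera calls.

TASK

Be my third hand while I screw this shelf together: take the wooden bracket with the wider plate out of the parts tray by its stem, carry it to the upright sprung backboard and press the flat outer face of its plate level and square inside the outline drawn on the board. Push steadily with about 10 newtons, which moves the board back about half of its spring travel; never drive the board to its end stop. The program finishes while holding: stay like that, gripping the bracket in mid-air and pushing, with nothing but the gripper and the board touching it, and leave everything else where it stands.

Things in the scene. Friction and masses are not known exactly. Their poses are not given: they have to be found in the camera images.
- wide_bracket: Light wooden bracket, T-shaped from above, 44 mm tall, standing in the tray: upright plate 90 mm wide (y), 12 mm thick, on a straight stem 24 mm wide (y). Origin: on the underside below the stem's grip point. x points along the stem to the plate: stem x = -26 to +43 mm, plate +43 to +55 mm, its flat outer face at +55. z up. About 0.15 kg. On either side of the tray.
- wide_bracket_face (a point): Centre of the outer face of the wide bracket's plate: 55 mm along x from the bracket's origin and 22 mm above its underside. Axes as the bracket's.
- narrow_bracket: Light wooden bracket, T-shaped from above, 44 mm tall, standing in the tray: upright plate 56 mm wide (y), 12 mm thick, on a straight stem 24 mm wide (y). Origin: on the underside below the stem's grip point. x points along the stem to the plate: stem x = -26 to +43 mm, plate +43 to +55 mm, its flat outer face at +55. z up. Not wanted: leave it in the tray.
- tray: Shallow open steel tray, 150 mm (x) x 300 mm (y), fixed; walls 16 mm high and 5 mm thick, floor 5 mm thick. Origin: centre of its underside on the worktop. The two brackets stand in it side by side along its y, their plates roughly towards its +x.
- stand: Plywood stand fixed on the worktop, 145 mm deep, 160 mm wide, which carries the sprung backboard at its front. Origin: on the worktop, directly below the middle of the board's front face when the board is not pressed. x points from the robot's side into the board (the push direction), z up. Nothing of the stand is in front of the board.
- mark (a point): Centre of the outline on the front face of the backboard, midway across, 87 mm above the worktop; moves with the board. x into the board (push direction), y along it, z up. The outline is a thin dark rectangle 95 mm wide, 49 mm high, 2.5 mm larger all round than the wide plate. The plywood board is 160 mm wide, 16 mm thick, from 14 to 142 mm above the worktop.
- backboard (a joint): How far the sprung backboard is pushed back, in m: 0 free, 0.022 at its end stop. It slides straight along the stand's x on springs, 1 N per mm (1000 N/m), and returns when released.
- screwdriver: Screwdriver with black handle lying on the worktop; leave it alone. Origin: middle of its underside.
- tape_roll: Roll of tape lying flat, 96 mm across, 25 mm high; leave it alone. Origin: centre of its underside.
- olive_jar: Jar with a lid, 62 mm across, 86 mm high; leave it alone. Origin: centre of its underside.
- pepper_mill: Wooden pepper mill, 58 mm across, 150 mm high; leave it alone. Origin: centre of its underside.
- mug: White mug, 79 mm across, 89 mm high; leave it alone. Origin: centre of its underside.

How it is judged:
By the outcome, as a careful person would: the job done as asked, in the order asked, and still so for the second after the job is handed in, while the arm keeps its last pose, push and grip.
It also fails if it takes over 45 s, if anything falls off the work surface, if the arm or the gripper's body presses on something with over 40 N, if the wrist force passes 120 N, or if a joint passes its speed limit or range.

## Working session

There is one attempt and no reset: what is moved stays moved. The work goes in short steps, Python scripts to look and compute and a tool call to move; the robot and the scene stay as the last step left them, time stands still between calls to the robot, and variables do not carry over. Pictures are saved under pics/ and viewed, at most 10 in all, crops included, and the job is handed in when it is done.

Besides the shell and the picture viewer there is one more tool, called as name([rows], argument=value, ...), one row to a line, values as JSON. apply_moves: Moves the arm, as the interface text tells. Its arguments: {"type":"object","properties":{"commands":{"type":"array"},"newtons":{"type":"number"}},"required":["commands"]}

```bash
mkdir -p pics; ls
python3 - <<'E'
from cell import observe, imaging, arm
import cv2,numpy as np
s=observe();print({k:np.round(v,3) for k,v in s.items()},arm.grasp_offset)
for n in("scene","top"):
    im,d=imaging.get_image(n);np.savez('%s0.npz'%n,im=im,d=d);cv2.imwrite('pics/%s0.png'%n,im[:,:,::-1]);print(n,imaging.camera_params(n))
print(imaging.camera_params("wrist"))
E
```

```text
pics
{'clock': np.float64(0.0), 'joints': array([-1.228,  0.435,  0.025,  1.574, -0.012,  1.134, -0.075]), 'dq': array([ 0.,  0., -0., -0.,  0.,  0., -0.]), 'joint_efforts': array([-0.0000e+00, -6.6784e+01,  9.8500e-01, -3.1447e+01, -6.1000e-02,
        4.3000e-02,  0.0000e+00]), 'position': array([0.269, 0.563, 0.226]), 'ee_rot': array([-6.950e-01, -3.064e+00,  3.000e-03]), 'force': array([1.046, 0.1  , 0.751]), 'ft_torque': array([ 0.015,  0.07 , -0.017]), 'gripper_force': np.float64(0.0), 'width': np.float64(0.997)} 0.0188
scene {'camera_matrix': array([[495.92036394,   0.        , 262.98528158],
       [  0.        , 495.92036394, 189.1347659 ],
       [  0.        ,   0.        ,   1.        ]]), 'origin': array([-0.03647651, -0.64669801,  0.82891311]), 'rotation': array([ 0.91688757, -0.32154152, -0.64347878])}
top {'camera_matrix': array([[378.75070722,   0.        , 255.62901522],
       [  0.        , 378.75070722, 193.77515169],
       [  0.        ,   0.        ,   1.        ]]), 'origin': array([0.48984988, 0.129686  , 1.12764286]), 'rotation': array([ 0.08794873, -0.09121749, -1.55417451])}
{'camera_matrix': array([[297.31863964,   0.        , 255.19030666],
       [  0.        , 297.31863964, 192.89878975],
       [  0.        ,   0.        ,   1.        ]]), 'tool_from_camera': array([[ 6.76349253e-04,  9.54395746e-01,  2.98543636e-01,
         8.13700970e-02],
       [ 9.99999235e-01, -9.54817103e-04,  7.86902205e-04,
        -1.25475986e-03],
       [ 1.03607069e-03,  2.98542876e-01, -9.54395661e-01,
        -1.58742251e-01],
       [ 0.00000000e+00,  0.00000000e+00,  0.00000000e+00,
         1.00000000e+00]])}
```

View pics/scene0.png

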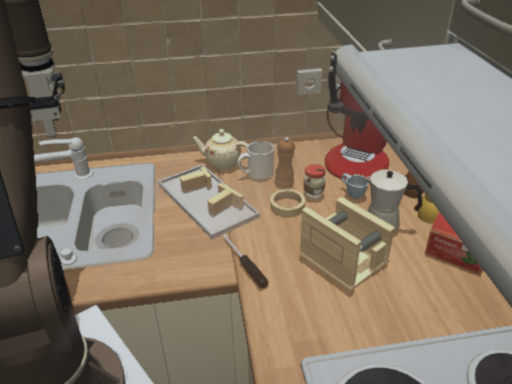

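View pics/top0.png

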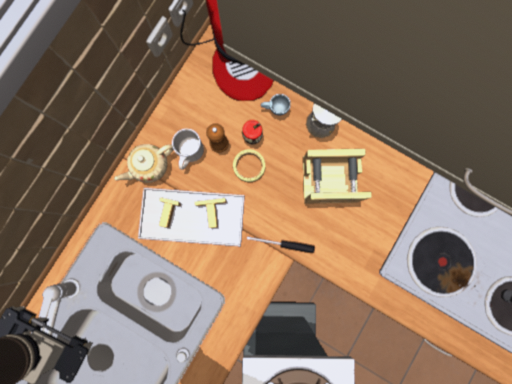

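The top view shows the tray at about (140–243, 188–245). The wide bracket is the right one, with its plate at (195–225, 203); the narrow one is at about (168, 212). The stand's board front is at column ~305 and faces image-left (+y).

```bash
cat > h.py <<'E'
import numpy as np,cv2
from scipy.spatial.transform import Rotation as R
from cell import observe, imaging, arm
def pts(n,d):
    p=imaging.camera_params(n);K=p['camera_matrix'];v,u=np.mgrid[:384,:512]
    c=np.stack([(u-K[0,2])/K[0,0]*d,-(v-K[1,2])/K[1,1]*d,-d],-1)
    return c@R.from_rotvec(p['rotation']).as_matrix().T+p['origin']
def ray(n,uv,z):
    p=imaging.camera_params(n);K=p['camera_matrix'];uv=np.atleast_2d(uv)
    c=np.stack([(uv[:,0]-K[0,2])/K[0,0],-(uv[:,1]-K[1,2])/K[1,1],-np.ones(len(uv))],-1)@R.from_rotvec(p['rotation']).as_matrix().T
    return p['origin']+c*((z-p['origin'][2])/c[:,2])[:,None]
E
python3 - <<'E'
from h import *
for n in("scene","top"):
    f=np.load(n+'0.npz');P=pts(n,f['d']);im=f['im'];ok=f['d']>0
    hsv=cv2.cvtColor(im,cv2.COLOR_RGB2HSV)
    def rep(name,m):
        q=P[m];print(n,name,m.sum(),np.round(np.percentile(q,[1,50,99],axis=0),3).tolist() if len(q) else '')
    boxes={'top':dict(tray=(130,180,250,255),obj=(180,110,270,180),stand=(295,140,375,210)),'scene':dict(tray=(158,165,260,235),stand=(298,198,394,290))}[n]
    for k,(a,b,c,d) in boxes.items():
        w=np.zeros(ok.shape,bool);w[b:d,a:c]=1;w&=ok
        if k=='tray':
            m=w&(hsv[...,1]>60)&(hsv[...,0]>18)&(hsv[...,0]<40)&(P[...,2]>.02)
            nl,l,st,ce=cv2.connectedComponentsWithStats(m.astype(np.uint8))
            for i in range(1,nl):
                if st[i,4]>30:
                    rep('br%d'%i+str(st[i]),l==i); t=(l==i)&(P[...,2]>.042); 
                    print(' minrect top z.049:',[np.round(x,3) for x in (lambda r:(r[0],r[1],r[2]))(cv2.minAreaRect(P[t][:,:2].astype(np.float32)))])
            m=w&(hsv[...,1]<40); rep('metal',m)
            print(np.round(cv2.boxPoints(cv2.minAreaRect(P[m&(P[...,2]<.03)&(P[...,2]>.0)][:,:2].astype(np.float32))),3).tolist())
        else: rep(k,w&(P[...,2]>.02))
# overall heights in top view
f=np.load('top0.npz');P=pts('top',f['d'])
for (u,v) in [(310,20),(400,120),(445,168),(220,100),(235,70),(145,160),(187,145),(216,133),(252,130),(279,105),(323,122),(310,175),(335,152),(335,195),(460,175),(30,340)]: print((u,v),f['d'][v,u].round(3),P[v,u].round(3))
for n,a,b,c,d in(('top',130,180,250,255),('top',295,140,375,210)):
    cv2.imwrite(f'pics/c{a}.png',cv2.resize(f['im'][b:d,a:c,::-1],None,fx=4,fy=4,interpolation=cv2.INTER_CUBIC))
a=cv2.imread('pics/c130.png');b=cv2.imread('pics/c295.png');s=cv2.resize(cv2.imread('pics/scene0.png')[190:295,290:400],None,fx=3,fy=3)
o=np.zeros((600,800,3),np.uint8);o[:a.shape[0],:a.shape[1]]=a;o[310:310+b.shape[0],:b.shape[1]]=b[:290];h=min(315,290);o[310:310+h,330:660]=s[:h];cv2.imwrite('pics/m.png',o)
E
```

```text
scene br2[181 168  30  13  70] 70 [[0.517, 0.351, 0.043], [0.562, 0.379, 0.048], [0.59, 0.397, 0.051]]
 minrect top z.049: [array([0.555, 0.372]), array([0.075, 0.047]), np.float64(4.111)]
scene br3[208 184  35  20 123] 123 [[0.516, 0.218, 0.03], [0.58, 0.25, 0.048], [0.599, 0.298, 0.052]]
 minrect top z.049: [array([0.555, 0.252]), array([0.081, 0.083]), np.float64(10.046)]
scene metal 2578 [[0.466, 0.168, 0.0], [0.526, 0.309, 0.005], [0.722, 0.468, 0.046]]
[[0.46000000834465027, 0.16899999976158142], [0.7179999947547913, 0.15299999713897705], [0.7379999756813049, 0.4779999852180481], [0.48100000619888306, 0.49399998784065247]]
scene stand 5509 [[0.591, -0.173, 0.022], [0.612, -0.098, 0.084], [0.824, -0.013, 0.143]]
top br3[160 198  19  29 253] 253 [[0.518, 0.352, 0.035], [0.563, 0.383, 0.049], [0.595, 0.399, 0.054]]
 minrect top z.049: [array([0.556, 0.383]), array([0.052, 0.077]), np.float64(77.826)]
top br4[195 199  31  29 302] 302 [[0.517, 0.219, 0.03], [0.571, 0.254, 0.049], [0.597, 0.298, 0.053]]
 minrect top z.049: [array([0.556, 0.255]), array([0.077, 0.086]), np.float64(6.4
[... 338 characters left out ...]
145]]
top stand 1964 [[0.594, -0.169, 0.026], [0.684, -0.086, 0.092], [0.734, -0.011, 0.145]]
(310, 20) 0.445 [0.744 0.068 0.709]
(400, 120) 0.546 [ 0.661 -0.078  0.597]
(445, 168) 0.607 [ 0.605 -0.174  0.53 ]
(220, 100) 1.164 [0.907 0.242 0.004]
(235, 70) 1.135 [0.987 0.196 0.042]
(145, 160) 1.041 [0.696 0.434 0.103]
(187, 145) 1.145 [0.764 0.338 0.007]
(216, 133) 1.013 [0.765 0.237 0.14 ]
(252, 130) 1.067 [0.79  0.141 0.088]
(279, 105) 1.16 [0.893 0.061 0.007]
(323, 122) 1.016 [ 0.8   -0.049  0.141]
(310, 175) 1.128 [ 0.676 -0.033  0.014]
(335, 152) 1.039 [ 0.725 -0.088  0.109]
(335, 195) 0.989 [ 0.603 -0.079  0.145]
(460, 175) 0.6 [ 0.593 -0.194  0.536]
(30, 340) 0.698 [0.296 0.54  0.402]
```

View pics/m.png

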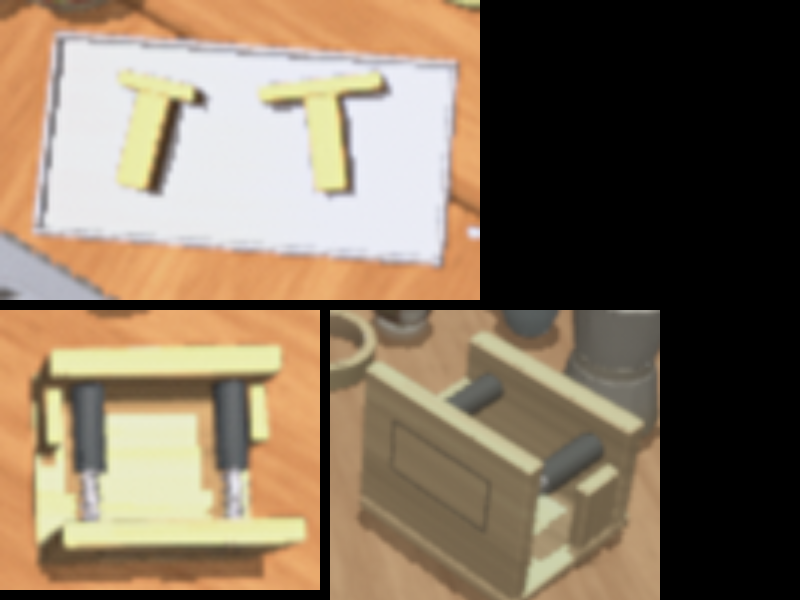

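The outlined board is the lower bar in the top view. Its front is at x≈0.594 facing the robot, so the push is roughly world +x. The outline is visible in the scene view. Next I'll measure poses precisely.

Run:
```python
from h import *
for n,box in(("scene",(200,180,250,212)),("top",(190,195,230,232))):
    f=np.load(n+'0.npz');im=f['im'];a,b,c,d=box
    crop=cv2.resize(im[b:d,a:c],None,fx=8,fy=8,interpolation=cv2.INTER_CUBIC);hsv=cv2.cvtColor(crop,cv2.COLOR_RGB2HSV)
    v=hsv[...,2].astype(int);s=hsv[...,1]
    print(n,np.percentile(v[s>70],[5,50,95]))
    m=(s>70)&(v>(190 if n=='top' else 170))
    nl,l,st,_=cv2.connectedComponentsWithStats(m.astype(np.uint8));i=1+np.argmax(st[1:,4]);m=l==i
    yy,xx=np.nonzero(m);w=ray(n,np.stack([a+(xx+.5)/8-.5,b+(yy+.5)/8-.5],1),.049)[:,:2]
    th=0.
    r=cv2.minAreaRect(w.astype(np.float32));th=np.deg2rad(r[2]);th=(th+np.pi/4)%(np.pi/2)-np.pi/4
    for _ in range(4):
        e=np.array([np.cos(th),np.sin(th)]);q=np.array([-e[1],e[0]]);X=w@e;Y=w@q
        xm=np.percentile(X,99.5);xl=np.percentile(X,.5)
        S=(X<xm-.022)&(X>xl+.008)
        k=np.polyfit(X[S],Y[S],1)[0];th+=np.arctan(k)
    Pm=X>xm-.009
    pa=np.linalg.svd(w[Pm]-w[Pm].mean(0),full_matrices=False)[2][0]
    print(n,'yaw stem',np.rad2deg(th),'plate yaw',np.rad2deg(np.arctan2(-pa[0],pa[1])),'len',xm-xl,'platew',np.ptp(Y[Pm]),'stemw',np.percentile(Y[S],98)-np.percentile(Y[S],2))
    o=e*((xm-.055+xl+.026)/2)+q*np.median(Y[S]);print('origin',o)
# board plane
f=np.load('scene0.npz');P=pts('scene',f['d']);P0=P
w=np.zeros(f['d'].shape,bool);w[200:285,298:365]=1;w&=(f['d']>0)&(P[...,2]>.03)&(P[...,2]<.135)&(P[...,0]<.61)&(P[...,0]>.58)
q=P[w];
for _ in range(3):
    c=q.mean(0);nrm=np.linalg.svd(q-c,full_matrices=False)[2][2];r=(q-c)@nrm;q=q[abs(r)<2.5*r.std()]
nrm*=np.sign(nrm[0]);print('board n',nrm,'c',c,'std',r.std(),'yaw',np.rad2deg(np.arctan2(nrm[1],nrm[0])))
K=imaging.camera_params('scene')
# outline
a,b,cc,d=298,200,365,285
crop=cv2.resize(f['im'][b:d,a:cc],None,fx=8,fy=8,interpolation=cv2.INTER_CUBIC);g=cv2.cvtColor(crop,cv2.COLOR_RGB2GRAY).astype(int)
bg=cv2.medianBlur(crop[...,1],91).astype(int)
m=((cv2.medianBlur(crop[...,1],3).astype(int)-bg)<-12).astype(np.uint8)
cn,h=cv2.findContours(m,cv2.RETR_CCOMP,cv2.CHAIN_APPROX_NONE)
o=imaging.camera_params('scene')['origin']
for i,k in enumerate(cn):
    A=cv2.contourArea(k)
    if A<30*64: continue
    ap=cv2.approxPolyDP(k,20,True)[:,0]
    uv=np.stack([a+(ap[:,0]+.5)/8-.5,b+(ap[:,1]+.5)/8-.5],1)
    x=ray('scene',uv,0.);dr=x-o;t=((c-o)@nrm)/(dr@nrm);X=o+dr*t[:,None]
    print(A/64,h[0][i],uv.round(1).tolist());print(X.round(4).tolist(),X.mean(0).round(4))
# board top edge from top view: face front edge
ft=np.load('top0.npz');PT=pts('top',ft['d'])
t=(abs(PT[...,2]-.142)<.008)&(PT[...,0]<.63)&(PT[...,0]>.57)&(PT[...,1]<.03)&(PT[...,1]>-.2)
rr=cv2.minAreaRect(PT[t][:,:2].astype(np.float32));print('board top',rr,PT[t][:,2].mean());print(cv2.boxPoints(rr))
```

```text
scene [114. 138. 181.]
scene yaw stem 73.34703123762604 plate yaw -123.36711543854177 len 0.12165326476059729 platew 0.031047119349045027 stemw 0.05301783640802643
origin [0.61188995 0.22675233]
top [132. 232. 239.]
top yaw stem -0.1562979672607115 plate yaw -174.05206261529983 len 0.08035861169199743 platew 0.05680471774182763 stemw 0.019258190451516777
origin [0.54335284 0.24826147]
board n [ 0.99935941  0.03575404 -0.00155491] c [ 0.59455579 -0.09864512  0.08400986] std 0.0012192674496511056 yaw 2.0489947007154363
58.7265625 [21 19 -1 -1] [[310.6, 226.3], [341.3, 246.7], [340.9, 260.8], [338.1, 261.6], [340.9, 263.1], [342.8, 246.6]]
[[0.5927, -0.0464, 0.1115], [0.596, -0.1374, 0.1107], [0.596, -0.1406, 0.0715], [0.5958, -0.1331, 0.064], [0.5961, -0.1413, 0.0653], [0.5961, -0.1413, 0.1136]] [ 0.5954 -0.1234  0.0894]
72.34375 [23 21 -1 -1] [[347.4, 216.7], [334.8, 221.3], [332.6, 216.8], [327.8, 219.9], [338.4, 224.8]]
[[0.5964, -0.1444, 0.1969], [0.5952, -0.1134, 0.1662], [0.595, -0.1063, 0.1741], [0.5945, -0.0943, 0.1585], [0.5956, -0.1238, 0.163]] [ 0.5953 -0.1165  0.1717]
32.3671875 [28 26 -1 -1] [[304.7, 203.4], [297.6, 209.2], [297.6, 214.2], [302.1, 212.1]]
[[0.592, -0.025, 0.1642], [0.5912, -0.0039, 0.1361], [0.5912, -0.0046, 0.1219], [0.5918, -0.0183, 0.136]] [ 0.5916 -0.0129  0.1396]
board top ((0.6034541130065918, -0.09418931603431702), (0.016152625903487206, 0.16046497225761414), 1.1785633563995361) 0.14174011761406377
[[ 0.59372926 -0.01413992]
 [ 0.5970298  -0.17457095]
 [ 0.61317897 -0.17423871]
 [ 0.6098784  -0.01380768]]
```

apply_moves([
  [100,0,-0.5,0.2,0],
  [100,0,-0.6,0.2,0.12],
  [100,0.1,-0.6,0,0.12],
  [100,0.5,-0.6,0,0.12],
  [100,0.5,-0.6,0,0.12],
  [100,0.5,-0.6,0,0.12],
  [100,0.5,-0.6,0,0.12],
  [100,0.5,-0.6,-0.3,0.12],
  [100,0.5,-0.5,-0.3,0.12],
  [100,0.5,0,-0.2,0.12],
  [100,0.5,0,-0.1,0.12],
  [100,0,0,0,0],
])

```text
clock: 1.6
position: [0.5169, 0.2509, 0.1956]
ee_rot: [0.239, -3.132, 0.002]
force: [0.1, -0.8, -0.1]
width: 1.004
gripper_force: 0.0
```

```bash
cat >> h.py <<'E'
def wrist(save=None):
    s=observe();im,d=imaging.get_image("wrist")
    if save: cv2.imwrite(save,im[:,:,::-1]);np.savez(save[:-4]+'.npz',im=im,p=s['position'],r=s['ee_rot'],d=d)
    return im,d,s
def wray(uv,p,r):
    c=imaging.camera_params('wrist');K=c['camera_matrix'];T=c['tool_from_camera'];uv=np.atleast_2d(np.asarray(uv,float))
    a=(uv-K[:2,2])/K[0,0];t=np.linalg.norm(a,axis=1)+1e-12
    dc=np.stack([a[:,0]/t*np.sin(t),-a[:,1]/t*np.sin(t),-np.cos(t)],1)
    M=R.from_rotvec(r).as_matrix();return p+M@T[:3,3], dc@T[:3,:3].T@M.T
def wplane(uv,p,r,n,c):
    o,d=wray(uv,p,r);return o+d*(((c-o)@n)/(d@n))[:,None]
E
python3 - <<'E'
from h import *
im,d,s=wrist('pics/w1.png');print(s['clock'],s['position'],s['ee_rot'],s['force'])
E
```

```text
1.6 [0.51688413 0.25089127 0.19560958] [ 2.39006486e-01 -3.13174304e+00  1.85059900e-03] [ 0.06077698 -0.81375813 -0.1301088 ]
```

View pics/w1.png

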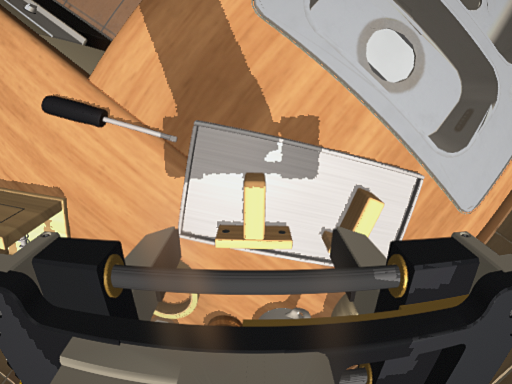

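The wrist view shows the wide bracket's stem at (244–266, 173–235) and its plate at (215–292, 227–248). The narrow bracket is at (360, 215).

Run:
```python
from h import *
f=np.load('pics/w1.npz');im=f['im'];a,b,c,d=205,165,302,255
crop=cv2.resize(im[b:d,a:c],None,fx=6,fy=6,interpolation=cv2.INTER_CUBIC);hsv=cv2.cvtColor(crop,cv2.COLOR_RGB2HSV)
o=cv2.cvtColor(crop,cv2.COLOR_RGB2BGR)
cv2.imwrite('pics/w1c.png',o)
# wood mask incl. dark; depth check
P=f['d'][b:d,a:c]
for v in range(168,254,4): print(v,[tuple(hsv[(v-b)*6+3,(u-a)*6+3]) for u in (230,255)],[f['d'][v,u].round(3) for u in(230,255)])
```

```text
168 [(np.uint8(15), np.uint8(20), np.uint8(154)), (np.uint8(14), np.uint8(18), np.uint8(157))] [np.float32(0.356), np.float32(0.357)]
172 [(np.uint8(15), np.uint8(15), np.uint8(165)), (np.uint8(15), np.uint8(43), np.uint8(130))] [np.float32(0.357), np.float32(0.353)]
176 [(np.uint8(30), np.uint8(4), np.uint8(239)), (np.uint8(15), np.uint8(131), np.uint8(99))] [np.float32(0.359), np.float32(0.335)]
180 [(np.uint8(30), np.uint8(3), np.uint8(239)), (np.uint8(16), np.uint8(130), np.uint8(118))] [np.float32(0.36), np.float32(0.318)]
184 [(np.uint8(38), np.uint8(4), np.uint8(240)), (np.uint8(16), np.uint8(132), np.uint8(208))] [np.float32(0.361), np.float32(0.316)]
188 [(np.uint8(38), np.uint8(4), np.uint8(239)), (np.uint8(32), np.uint8(75), np.uint8(244))] [np.float32(0.364), np.float32(0.317)]
192 [(np.uint8(25), np.uint8(6), np.uint8(239)), (np.uint8(30), np.uint8(75), np.uint8(240))] [np.float32(0.364), np.float32(0.319)]
196 [(np.uint8(21), np.uint8(8), np.uint8(238)), (np.uint8(30), np.uint8(75), np.uint8(240))] [np.float32(0.366), np.float32(0.322)]
200 [(np.uint8(25), np.uint8(6), 
[... 1145 characters left out ...]
0.355), np.float32(0.333)]
236 [(np.uint8(16), np.uint8(131), np.uint8(107)), (np.uint8(31), np.uint8(79), np.uint8(240))] [np.float32(0.343), np.float32(0.334)]
240 [(np.uint8(26), np.uint8(102), np.uint8(243)), (np.uint8(20), np.uint8(117), np.uint8(239))] [np.float32(0.336), np.float32(0.337)]
244 [(np.uint8(31), np.uint8(80), np.uint8(240)), (np.uint8(31), np.uint8(75), np.uint8(240))] [np.float32(0.337), np.float32(0.338)]
248 [(np.uint8(14), np.uint8(95), np.uint8(223)), (np.uint8(22), np.uint8(113), np.uint8(221))] [np.float32(0.34), np.float32(0.339)]
252 [(np.uint8(14), np.uint8(145), np.uint8(218)), (np.uint8(21), np.uint8(11), np.uint8(232))] [np.float32(0.394), np.float32(0.378)]
```

View pics/w1c.png

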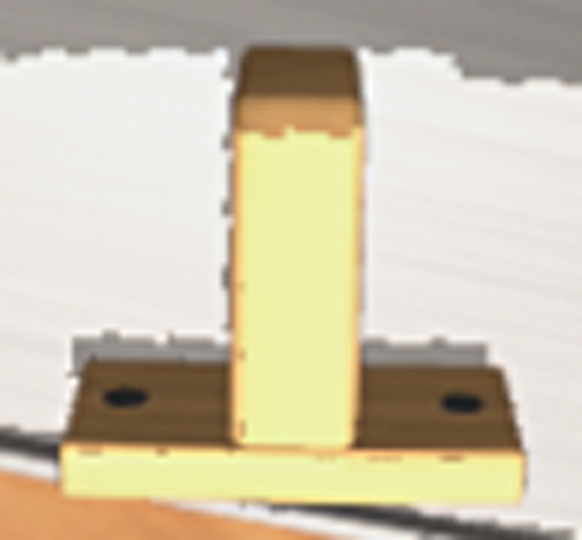

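The crop's top-face corners: stem end (234,97)–(360,97), stem at plate (235,445)–(355,445), plate back edge (61,447)–(525,453), outer edge (61,497)–(523,502).

Run:
```python
from h import *
f=np.load('pics/w1.npz')
C=np.array([[234,97],[360,97],[235,445],[355,445],[61,447],[525,453],[61,497],[523,502]])/6+[205-.5,165-.5]
X=wplane(C,f['p'],f['r'],np.array([0,0,1.]),np.array([0,0,.049]))[:,:2];print(X.round(4))
st0=X[:2].mean(0);pl=X[6:8].mean(0)
v=X[5]-X[4]+X[7]-X[6]; 
if v[1]<0:v=-v
print('plate yaw',np.rad2deg(np.arctan2(-v[0],v[1])),'stem yaw',np.rad2deg(np.arctan2(*(pl-st0)[::-1])),'len',np.linalg.norm(pl-st0),'w',np.linalg.norm(X[6]-X[7]))
o,dr=wray(C,f['p'],f['r']);
# height check by triangulating plate outer corners with top-view pixels
g=np.load('top0.npz');p=imaging.camera_params('top');K=p['camera_matrix']
def proj(Xw,n='top'):
    p=imaging.camera_params(n);K=p['camera_matrix'];c=(Xw-p['origin'])@R.from_rotvec(p['rotation']).as_matrix()
    return np.stack([K[0,2]+K[0,0]*c[:,0]/-c[:,2],K[1,2]-K[1,1]*c[:,1]/-c[:,2]],1)
print('in top crop x4', ((proj(np.c_[X,np.full(8,.049)])-[130,180]+.5)*4).round(0).tolist())
e=(pl-st0)/np.linalg.norm(pl-st0)
m=(pl-.055*e+st0+.026*e)/2;print('origin',m,'tool yaw',np.rad2deg(np.arctan2(*R.from_rotvec(f['r']).as_matrix()[:2,0][::-1])))
```

```text
[[0.5185 0.2373]
 [0.5151 0.2594]
 [0.5861 0.247 ]
 [0.5826 0.2695]
 [0.592  0.2142]
 [0.5796 0.3021]
 [0.6028 0.2152]
 [0.5901 0.3038]]
plate yaw 8.104947207707342 stem yaw 7.985720414734231 len 0.08040655235282855 w 0.08951121144858114
in top crop x4 [[349.0, 188.0], [318.0, 192.0], [338.0, 93.0], [306.0, 97.0], [384.0, 85.0], [261.0, 101.0], [383.0, 70.0], [259.0, 86.0]]
origin [0.54227389 0.25191669] tool yaw -171.27161628288962
```

apply_moves([
  [75,0.42,0.02,-0.3,-0.024],
  [75,0,0,-0.7,0],
  [75,0,0,-0.7,0],
  [75,0,0,-0.6,0],
  [75,0,0,-0.3,0],
  [75,0,0,0,0],
  [75,0,0,0,0],
])

```text
clock: 2.52
position: [0.5414, 0.2537, 0.0422]
ee_rot: [-0.223, 3.132, 0.002]
force: [0.4, -0.2, 0.1]
width: 0.747
gripper_force: 0.0
```

apply_moves([
  [75,0.01,-0.025,-0.25,0],
  [75,0,0,-0.2,0],
  [75,0,0,0,0],
  [0,0,0,0,0],
  [0,0,0,0,0],
  [0,0,0,0,0],
  [0,0,0,0,0],
  [0,0,0,0,0],
  [0,0,0,0,0],
], newtons=45)

```text
clock: 3.65
position: [0.5413, 0.2518, 0.0139]
ee_rot: [-0.223, 3.134, 0.0]
force: [-0.4, 0.4, 1.5]
width: 0.26
gripper_force: 44.9
```

apply_moves([
  [0,0,0,0.3,0],
  [0,0,0,0.6,0],
  [0,0,0,0.6,0],
  [0,-0.15,0,0.4,0],
  [0,-0.3,-0.3,0,-0.05],
  [0,-0.3,-0.6,0,-0.1],
  [0,-0.1,-0.6,0,-0.075],
  [0,0,-0.6,0,0],
  [0,0,-0.6,0,0],
  [0,0,-0.6,0,0],
  [0,0,-0.6,0,0],
  [0,0,-0.6,0,0],
])

```text
clock: 5.15
position: [0.4903, -0.0196, 0.1289]
ee_rot: [-0.046, 3.14, 0.0]
force: [-0.2, 0.4, -1.8]
width: 0.26
gripper_force: 44.9
```

apply_moves([
  [0,0,-0.5,0,0],
  [0,0,-0.5,0,0],
  [0,0,-0.4,0,0],
  [0,0,-0.3,0,0],
  [0,0,-0.1,0,0],
  [0,0,0,0,0],
  [0,0,0,0,0],
])

```text
clock: 6.02
position: [0.4904, -0.1254, 0.1279]
ee_rot: [-0.048, 3.141, 0.001]
force: [-0.7, 0.2, -1.5]
width: 0.257
gripper_force: 44.9
```

Run:
```python
from h import *
im,d,s=wrist('pics/w2.png');print(s['clock'],s['position'],s['ee_rot'],s['force'],s['width'],s['gripper_force'],'tool yaw',np.rad2deg(np.arctan2(*R.from_rotvec(s['ee_rot']).as_matrix()[:2,0][::-1])))
sc,dd=imaging.get_image("scene");np.savez('scene2.npz',im=sc,d=dd);
a=cv2.resize(im[120:300,130:380,::-1],None,fx=3,fy=3);a=a[:330]
b=cv2.resize(sc[160:300,260:400,::-1],None,fx=1.9,fy=1.9)
o=np.zeros((600,800,3),np.uint8);o[:a.shape[0],:a.shape[1]]=a[:,:800];o[332:332+b.shape[0],:b.shape[1]]=b[:268];cv2.imwrite('pics/m2.png',o)
```

```text
6.025 [ 0.49040684 -0.12535799  0.12790014] [-4.84217314e-02  3.14112620e+00  7.97983123e-04] [-0.68678605  0.20014883 -1.47805928] 0.2570601616664073 44.94668662548065 tool yaw -178.23366611897998
```

View pics/m2.png

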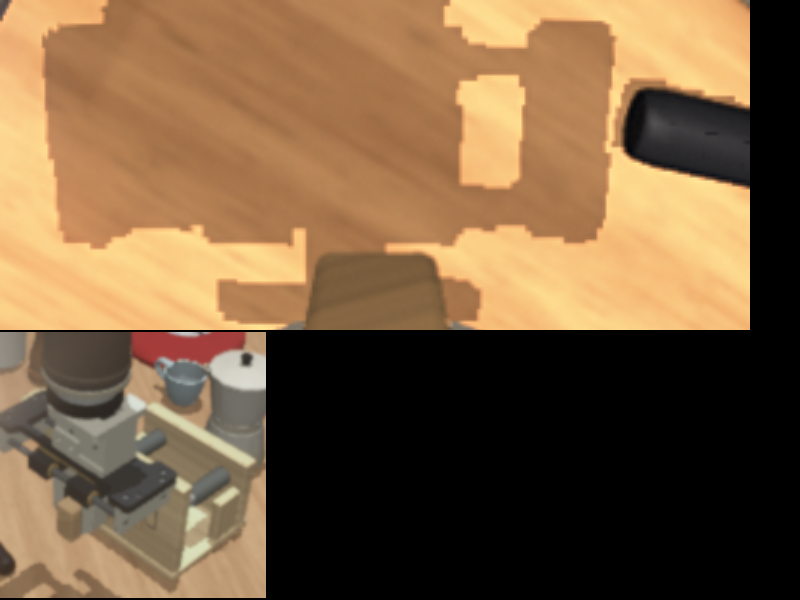

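apply_moves([
  [0,0,0.25,-0.2,0],
  [0,0,0.25,-0.3,0],
  [0,0.2,0,-0.25,0],
  [0,0.2,0,-0.15,0],
  [0,0.18,0,0,0],
  [0,0,0,0,0],
  [0,0,0,0,0],
])

```text
clock: 7.0
position: [0.525, -0.0965, 0.0741]
ee_rot: [-0.046, 3.141, -0.0]
force: [0.2, -0.5, -1.3]
width: 0.257
gripper_force: 44.9
```

Run:
```python
from h import *
s=observe();print(s['clock'],s['position'],s['force'],s['ft_torque'],'tool',R.from_rotvec(s['ee_rot']).as_matrix().round(4).tolist())
sc,dd=imaging.get_image("scene");np.savez('scene3.npz',im=sc,d=dd)
cv2.imwrite('pics/m3.png',cv2.resize(sc[195:295,285:385,::-1],None,fx=6,fy=6,interpolation=cv2.INTER_CUBIC))
tp,dt=imaging.get_image("top");np.savez('top3.npz',im=tp,d=dt)
# board yaw from initial top, colour edge
for nm in('top0.npz',):
    f=np.load(nm);P=pts('top',f['d'])
    t=(abs(P[...,2]-.142)<.006)&(P[...,0]<.63)&(P[...,0]>.57)&(P[...,1]<-.02)&(P[...,1]>-.165)
    k=np.polyfit(P[t][:,1],P[t][:,0],1);print('top-depth yaw',np.rad2deg(np.arctan(-k[0])),t.sum())
    g=cv2.cvtColor(f['im'],cv2.COLOR_RGB2GRAY).astype(float);E=[]
    for u in range(314,366):
        col=g[196:212,u];dv=np.diff(col);i=np.argmin(dv[:])
        if 0<i<len(dv)-1:
            a,b,c=-dv[i-1:i+2];E.append((u,196+i+.5+.5*(a-c)/(a-2*b+c)))
    E=np.array(E);k=np.polyfit(E[:,0],E[:,1],1);r=E[:,1]-np.polyval(k,E[:,0]);E=E[abs(r)<1];k=np.polyfit(E[:,0],E[:,1],1);W=ray('top',E,.142)
    kk=np.polyfit(W[:,1],W[:,0],1);print('front edge yaw',np.rad2deg(np.arctan(-kk[0])),'x at -.094',np.polyval(kk,-.094),len(E))
```

```text
7.0 [ 0.52502454 -0.09653942  0.07407659] [ 0.17650239 -0.49870205 -1.25096237] [ 0.06024745  0.04997372 -0.04705891] tool [[-0.9996, -0.0292, 0.0003], [-0.0292, 0.9996, -0.0], [-0.0003, -0.0, -1.0]]
top-depth yaw 2.2851014739819036 340
front edge yaw 1.7397913291547653 x at -.094 0.5946268324286522 52
```

View pics/m3.png

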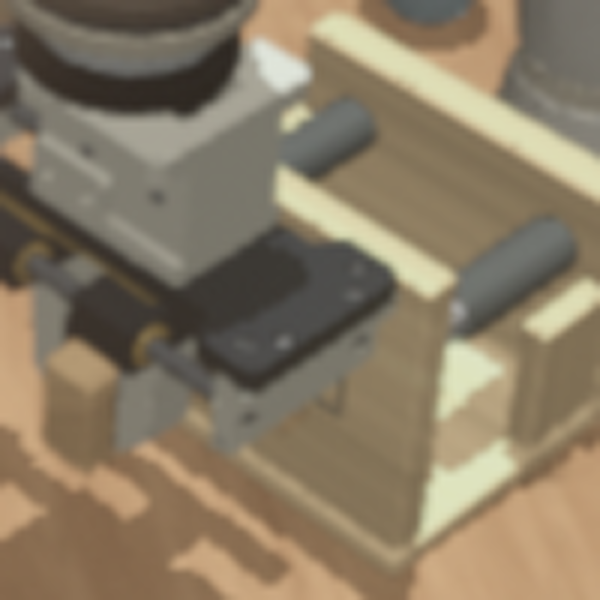

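The scene crop shows the plate hidden behind the finger, with the outline's lower right corner at about (340, 412). Board yaw averages about 2.0°, so I'll trim the yaw and start the push slowly.

apply_moves([
  [0,0.07,0.008,0,0.012],
  [0,0.07,0.003,0,0],
  [0,0.06,0.003,0,0],
  [0,0.05,0.002,0,0],
  [0,0.05,0.002,0,0],
  [0,0,0,0,0],
  [0,0,0,0,0],
])

```text
clock: 7.98
position: [0.5425, -0.0953, 0.0736]
ee_rot: [0.056, -3.14, -0.0]
force: [-4.1, 0.7, -0.9]
width: 0.259
gripper_force: 44.9
```

Run:
```python
from h import *
s=observe();print(s['clock'],s['position'],s['force'],s['ft_torque'],'tool',R.from_rotvec(s['ee_rot']).as_matrix().round(4).tolist())
```

```text
7.975 [ 0.54247842 -0.09529441  0.0735545 ] [-4.05677955  0.67190487 -0.88331323] [ 0.04264963  0.75255988 -0.13635788] tool [[-0.9994, -0.0355, -0.0011], [-0.0355, 0.9994, 0.0001], [0.0011, 0.0002, -1.0]]
```

apply_moves([
  [0,0.05,-0.003,0,0],
  [0,0.05,0,0,0],
  [0,0,0,0,0],
  [0,0,0,0,0],
])

```text
clock: 8.48
position: [0.5472, -0.0952, 0.0733]
ee_rot: [0.056, -3.138, -0.001]
force: [-8.5, 1.7, 2.4]
width: 0.256
gripper_force: 45.0
```

Run:
```python
from h import *
L=[]
sc,dd=imaging.get_image("scene");np.savez('scene4.npz',im=sc,d=dd)
for i in range(8):
    s=observe();L.append(np.r_[s['position'],s['force'],s['ft_torque']]);
    t,dt=imaging.get_image("top")
np.savez('top4.npz',im=t,d=dt)
print(s['clock'],np.mean(L,0).round(4),np.std(L,0).round(4),'tool',R.from_rotvec(s['ee_rot']).as_matrix().round(4).tolist())
# board yaw/position now from scene depth (right part of face) vs. start
for n in('scene0.npz','scene3.npz','scene4.npz'):
    f=np.load(n);P=pts('scene',f['d'])
    w=np.zeros(f['d'].shape,bool);w[240:285,330:357]=1;w&=(P[...,2]>.03)&(P[...,2]<.13)&(P[...,1]<-.115)&(P[...,1]>-.165)&(P[...,0]>.585)&(P[...,0]<.625)
    q=P[w];print(n,len(q),np.median(q@[np.cos(.035),np.sin(.035),0]))
cv2.imwrite('pics/m4.png',np.hstack([cv2.resize(sc[190:290,285:385,::-1],None,fx=4,fy=4,interpolation=cv2.INTER_CUBIC),cv2.resize(t[130:230,285:385,::-1],None,fx=4,fy=4,interpolation=cv2.INTER_CUBIC)]))
```

```text
8.875 [ 0.5471 -0.0952  0.0733 -8.809   1.6477  2.3089  0.2545  1.5634 -0.2499] [0.     0.     0.     0.4739 0.5124 0.3216 0.0282 0.0344 0.0186] tool [[-0.9994, -0.0353, -0.0035], [-0.0353, 0.9994, 0.0008], [0.0035, 0.0009, -1.0]]
scene0.npz 621 0.5905960058491394
scene3.npz 325 0.5906763084346085
scene4.npz 313 0.5990511249094411
```

View pics/m4.png

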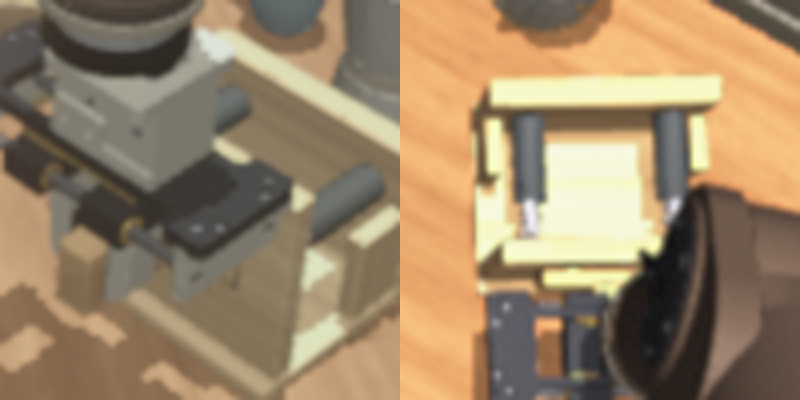

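Board pressed ~8.5 mm at 8.8 N. The moment about z shows heavier contact on the −y side, so I'll trim yaw, height and push slightly.

apply_moves([
  [0,0.01,-0.004,0.007,-0.006],
  [0,0.01,-0.004,0.006,-0.006],
  [0,0,0,0,0],
  [0,0,0,0,0],
])

```text
clock: 9.43
position: [0.5475, -0.095, 0.0735]
ee_rot: [0.047, -3.136, -0.002]
force: [-9.4, 3.1, -1.5]
width: 0.26
gripper_force: 44.9
```

```bash
cat > r.py <<'E'
from h import *
L=[]
for i in range(8):
    s=observe();L.append(np.r_[s['position'],s['force'],s['ft_torque']]);t,dt=imaging.get_image("top")
np.savez('top5.npz',im=t,d=dt)
print(s['clock'],np.mean(L,0).round(4),'tool',R.from_rotvec(s['ee_rot']).as_matrix().round(4).tolist())
E
python3 r.py
python3 - <<'E'
from h import *
def proj(Xw,n='top'):
    p=imaging.camera_params(n);K=p['camera_matrix'];c=(Xw-p['origin'])@R.from_rotvec(p['rotation']).as_matrix()
    return np.stack([K[0,2]+K[0,0]*c[:,0]/-c[:,2],K[1,2]-K[1,1]*c[:,1]/-c[:,2]],1)
t=np.load('top5.npz')['im']
# expected bracket plate left top corners, board left top corners
s=observe();th=np.deg2rad(1.8);e=np.array([np.cos(th),np.sin(th)]);q=np.array([-e[1],e[0]]);p=s['position'][:2]
f=p+.056*e
X=[*(np.r_[f+.045*q,.108],np.r_[f+.045*q-.012*e,.108])]
A=np.array([np.r_[f+.045*q,.108],np.r_[f+.045*q-.012*e,.108],np.r_[f-.045*q,.108]])
B=np.array([np.r_[np.array([.5946,-.094])+.009*e+.08*q,.142]])
print(proj(A),proj(B))
cv2.imwrite('pics/m5.png',cv2.resize(t[180:215,295:360,::-1],None,fx=12,fy=12,interpolation=cv2.INTER_CUBIC))
E
```

```text
9.775 [ 0.5475 -0.095   0.0735 -8.8971  2.9889 -1.0189  0.613   1.778  -0.0772] tool [[-0.9995, -0.0302, -0.0052], [-0.0302, 0.9995, 0.0014], [0.0052, 0.0016, -1.0]]
[[320.79424414 196.51423046]
 [320.95576489 200.92405633]
 [353.97125088 195.96969627]] [[309.90635095 195.31427102]]
```

View pics/m5.png

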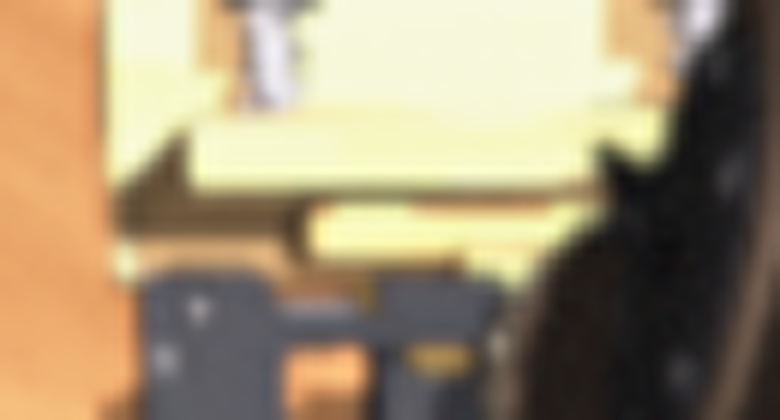

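The top crop shows the plate's left top corner at (308, 205) and the board's left top corner at (187, 190). I'll check the lateral offset at subpixel.

Run:
```python
from h import *
from scipy.ndimage import gaussian_filter
def edge(g,v,u0,u1):
    d=np.abs(np.diff(g[v,u0:u1]));return u0+.5+(d*np.arange(len(d))).sum()/d.sum()
def edge2(g,v,u0,u1): # threshold crossing mid-level
    r=g[v,u0:u1];lo,hi=r.min(),r.max();i=np.nonzero((r[:-1]<(lo+hi)/2)&(r[1:]>=(lo+hi)/2))[0][0];return u0+i+((lo+hi)/2-r[i])/(r[i+1]-r[i])
for n in('top0','top4','top5'):
    g=np.load(n+'.npz')['im'][...,2].astype(float)
    g2=np.load(n+'.npz')['im'][...,1].astype(float)
    if n!='top0':
        for v in(198,199,200):print(n,v,g2[v,314:330].astype(int),round(edge2(g2,v,316,325),2), ray('top',[edge2(g2,v,316,325),v],.109)[0,:2].round(4))
    for v in((192,193,194) if n!='top0' else (195,196,197)):print(' board',v,g2[v,305:318].astype(int),round(edge2(g2,v,306,314),2),ray('top',[edge2(g2,v,306,314),v],.142)[0,:2].round(4))
s=observe();print(s['position'])
```

```text
board 195 [234 232 205 158 115 133 222 236 237 237 237 237 237] 310.48 [ 0.6019 -0.0153]
 board 196 [229 201 147  98  76 123 222 237 237 237 237 237 237] 310.34 [ 0.5993 -0.0149]
 board 197 [189 145  98  75  69 123 217 237 236 235 233 234 234] 310.32 [ 0.5967 -0.0148]
top4 198 [ 87  86  87  85  77  67 119 209 236 239 238 238 240 247 248 245] 320.38 [ 0.5979 -0.0469]
top4 199 [109 108 108 105  87  68 128 229 249 250 249 249 249 249 249 249] 320.31 [ 0.5952 -0.0467]
top4 200 [163 164 164 158 122  84 122 216 243 246 245 244 244 243 242 243] 320.46 [ 0.5925 -0.0471]
 board 192 [249 247 226 166 114 152 239 249 249 248 248 248 249] 310.34 [ 0.6098 -0.0149]
 board 193 [245 226 166 108  85 149 240 250 249 249 249 249 249] 310.2 [ 0.6072 -0.0145]
 board 194 [216 163 108  84  80 141 236 248 248 247 247 247 247] 310.24 [ 0.6046 -0.0146]
top5 198 [ 87  87  87  85  74  64 118 207 239 247 249 248 248 249 248 244] 320.43 [ 0.5979 -0.047 ]
top5 199 [107 109 109 106  86  69 125 226 248 250 249 249 249 249 249 248] 320.34 [ 0.5952 -0.0468]
top5 200 [157 158 162 158 123  82 120 208 239 242 241 241 241 240 239 237] 320.48 [ 0.5925 -0.0471]
 board 192 [249 246 226 163 109 151 240 249 249 248 248 248 248] 310.31 [ 0.6098 -0.0148]
 board 193 [244 226 165 108  86 149 241 250 250 249 249 249 249] 310.21 [ 0.6072 -0.0146]
 board 194 [208 157 108  83  81 140 235 248 247 247 247 247 247] 310.26 [ 0.6046 -0.0147]
[ 0.54753057 -0.09493983  0.07352007]
```

The plate sits about 2 mm too far to +y relative to the board. I'll back off, shift, and press again.

apply_moves([
  [0,-0.12,-0.004,0,0],
  [0,-0.12,-0.004,0,0],
  [0,0,-0.03,0.01,0],
  [0,0,0,0,0],
  [0,0.06,0.001,0,0],
  [0,0.06,0.002,0,0],
  [0,0.06,0.002,0,0],
  [0,0.05,0.002,0,0],
  [0,0.03,0.001,0,0],
  [0,0,0,0,0],
  [0,0,0,0,0],
  [0,0,0,0,0],
])

```text
clock: 11.32
position: [0.5492, -0.0979, 0.0747]
ee_rot: [0.046, -3.137, -0.001]
force: [-9.9, -1.0, 4.8]
width: 0.259
gripper_force: 44.9
```

```bash
python3 r.py
python3 - <<'E'
from h import *
def edge2(g,v,u0,u1):
    r=g[v,u0:u1];lo,hi=r.min(),r.max();i=np.nonzero((r[:-1]<(lo+hi)/2)&(r[1:]>=(lo+hi)/2))[0][0];return u0+i+((lo+hi)/2-r[i])/(r[i+1]-r[i])
g=np.load('top5.npz')['im'][...,1].astype(float)
print([ray('top',[edge2(g,v,316,325),v],.109)[0,:2].round(4) for v in(198,199,200)],[ray('top',[edge2(g,v,306,314),v],.142)[0,:2].round(4) for v in(192,193,194)])
sc,dd=imaging.get_image("scene");P=pts('scene',dd)
w=np.zeros(dd.shape,bool);w[240:285,330:357]=1;w&=(P[...,2]>.03)&(P[...,2]<.13)&(P[...,1]<-.115)&(P[...,1]>-.165)&(P[...,0]>.585)&(P[...,0]<.625)
print('board travel',np.median(P[w]@[np.cos(.035),np.sin(.035),0])-.5907)
cv2.imwrite('pics/m6.png',np.hstack([cv2.resize(sc[200:280,280:360,::-1],None,fx=5,fy=5,interpolation=cv2.INTER_CUBIC),cv2.resize(np.load('scene3.npz')['im'][200:280,280:360,::-1],None,fx=5,fy=5,interpolation=cv2.INTER_CUBIC)]))
E
```

```text
11.675 [  0.5492  -0.0979   0.0747 -10.3685  -0.4046   5.1611  -0.0193   1.7145
  -0.0471] tool [[-0.9996, -0.0291, -0.0044], [-0.0291, 0.9996, 0.0003], [0.0044, 0.0005, -1.0]]
[array([ 0.598 , -0.0505]), array([ 0.5953, -0.0509]), array([ 0.5926, -0.0517])] [array([ 0.6098, -0.0146]), array([ 0.6072, -0.0145]), array([ 0.6046, -0.0148])]
board travel 0.010216579115279067
```

View pics/m6.png

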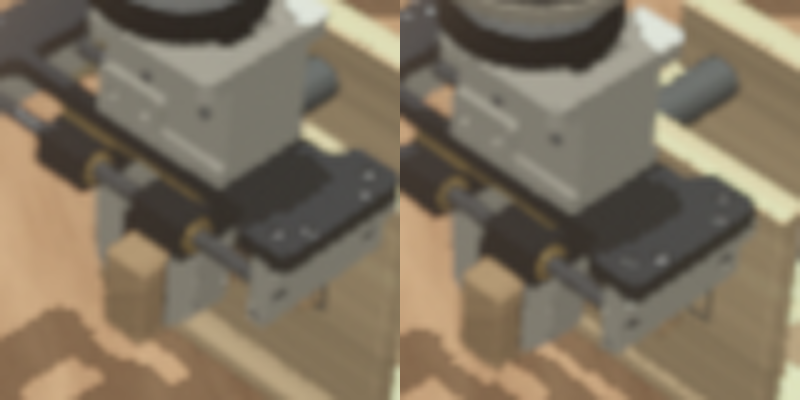

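Now 10.2 mm travel and 10.4 N, but the plate is about 1.3 mm too far to −y. One more small correction.

apply_moves([
  [0,-0.12,-0.004,0,0],
  [0,-0.12,-0.004,0,0],
  [0,0,0.022,-0.005,0.003],
  [0,0,0,0,0],
  [0,0.06,0.001,0,0],
  [0,0.06,0.002,0,0],
  [0,0.06,0.002,0,0],
  [0,0.04,0.002,0,0],
  [0,0.02,0.001,0,0],
  [0,0,0,0,0],
  [0,0,0,0,0],
  [0,0,0,0,0],
])

```text
clock: 13.28
position: [0.549, -0.0965, 0.0742]
ee_rot: [0.048, -3.136, -0.001]
force: [-10.8, 0.4, 4.0]
width: 0.259
gripper_force: 45.0
```

```bash
python3 r.py
python3 - <<'E'
from h import *
def edge2(g,v,u0,u1):
    r=g[v,u0:u1];lo,hi=r.min(),r.max();i=np.nonzero((r[:-1]<(lo+hi)/2)&(r[1:]>=(lo+hi)/2))[0][0];return u0+i+((lo+hi)/2-r[i])/(r[i+1]-r[i])
g=np.load('top5.npz')['im'][...,1].astype(float)
print([ray('top',[edge2(g,v,316,325),v],.109)[0,:2].round(4) for v in(198,199,200)],[ray('top',[edge2(g,v,306,314),v],.142)[0,:2].round(4) for v in(192,193,194)])
L=[];T=[]
for i in range(4):
    sc,dd=imaging.get_image("scene");P=pts('scene',dd)
    w=np.zeros(dd.shape,bool);w[240:285,330:357]=1;w&=(P[...,2]>.03)&(P[...,2]<.13)&(P[...,1]<-.115)&(P[...,1]>-.165)&(P[...,0]>.585)&(P[...,0]<.625)
    L.append(np.median(P[w]@[np.cos(.035),np.sin(.035),0])-.5907)
print('board travel',L,observe()['gripper_force'],observe()['width'])
E
```

```text
13.625 [  0.549   -0.0965   0.0742 -10.3014   0.6286   3.75     0.1311   1.7625
  -0.1659] tool [[-0.9995, -0.0305, -0.0049], [-0.0305, 0.9995, 0.0005], [0.0049, 0.0006, -1.0]]
[array([ 0.598 , -0.0491]), array([ 0.5952, -0.0492]), array([ 0.5925, -0.0498])] [array([ 0.6098, -0.0146]), array([ 0.6072, -0.0145]), array([ 0.6046, -0.0148])]
board travel [np.float64(0.010172811116380243), np.float64(0.010196735713159044), np.float64(0.010022268755633057), np.float64(0.010235797831270155)] 44.95072066783905 0.25724356803065523
```

```bash
python3 -c "
from cell import arm
print(arm.sign_off())"
```

```text
the job is handed in; nothing more can be done
None
```

I handed the job in with the arm gripping the wide bracket by its stem and pressing its plate on the board at about 10 N (board back about 10 mm of 22). By measurement the plate is square to the board and centred in the outline to within about 1 mm, but the gripper hid most of the outline, so I couldn't see the fit directly.

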